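Fit the spare breaker and trip-test it

ROBOT

A 7-joint arm with a two-finger parallel gripper is mounted at the origin on a cart in front of the work surface, level with it; the furniture and walls round the work are solid. World frame = base frame: x ahead of the robot, y to its left, z up, the work surface at z = 0. Lengths are in m, angles in degrees, forces in N, time in s.
With the tool pointing down it reaches from about 0.425 to 0.875 m from the base axis. Payload 4.7 kg.
Tool frame: the origin (TCP) lies between the finger pads; the fingertips stand 8 mm ahead of it and the grasp point (between the pads) lies 11 mm behind it (env.tip_extent is the distance from the TCP to the fingertips, in m); z points along the fingers, y is the line along which they close (so a half turn about z gives the same grasp; the last joint's range is limited). The gripper opens to 87 mm and grips with 3 to 60 N. Pads are 19 mm wide; open, the fingers measure 117 mm over their backs; the gripper's body (75 mm by 190 mm) begins 51 mm behind the grasp point.
Start: joints at [-68.291, 18.392, -4.016, 83.108, 1.295, 78.541, -3.26], TCP at [0.232, 0.607, 0.231] pointing down, gripper open.
Joint ranges: [-163.93, 163.93], [-17.29, 119.83], [-79.2, 71.16], [3.27, 140.29], [-89.18, 269.18], [5.43, 117.66], [-154.24, 154.24]. Speed limits (degrees/s): [147.25, 147.25, 180, 180, 180, 180, 180].

INTERFACE

Orientations are given as [roll, pitch, yaw] about the fixed x, y, z axes, in that order (R = Rz(yaw) Ry(pitch) Rx(roll)).
In Python, from cell import sensors, vision, workorder, env gives the robot as it stands.
- The arm moves only by the tool drive_tool, never from a script. Its argument "moves" is a list of rows, each an object of numbers: "x", "y", "z": the shift along the tool's x, y, z in mm; "rx", "ry", "rz": the turn, a rotation vector about the tool's x, y, z in rad; "fingers": the closure, from -1 (fully open) to 1 (shut). In form: [{"x": .., "y": .., "z": .., "rx": .., "ry": .., "rz": .., "fingers": ..}, ...]. A call has 1 to 20 rows; each row is the pose to reach, as a shift and turn from the pose commanded when the call began, along the tool's axes at that moment; what a row does not reach only later rows make up. A row lasts 1/8 s, in which the tool goes at most 62.5 mm and 10.7 degrees, less where a joint would pass 70% of its speed; a pose out of reach is approached as far as the arm can. A call with a gripper value outside its range is refused whole. The fingers move at their own pace and stop on an object; "force" is the grip in N (left out, the last holds). Time passes only in rows, so rows that repeat a pose let the fingers close. It gives the time, the measured TCP pose, the force, the opening and the grip force at its end, in the units of the state.
- sensors.get_obs(): the state, without advancing time (a new reading comes with each control period).
- vision.read_camera(name): name is "side" or "top"; returns a dict with "image" (420x560x3 uint8, red, green, blue), "fx", "fy", "cx", "cy" (pixels), "k1" (the pictures are not rectified: a ray, as slopes to the right and down, at radius r is drawn at 1 + k1 r^2 times it, then the intrinsics apply), "R" (3x3) and "t" (3): a world point X has camera coordinates R X + t. Camera axes: x right, y down, z forward; pixel columns grow to the right and rows downward; lengths in m; the calibration is good to about 2 mm. A picture is of the moment at which its call begins. There is no depth.
- workorder.sign_off(): hands the job in; it is judged then, once.
The state is a dict: "time_s": time; "qpos": joint angles; "joint_velocities": joint speeds; "effort": joint torques, N m; "tool_pos": TCP position; "tool_rot": TCP orientation; "force": force on the tool from outside, world axes, zero at the start; "wrist_torque": the same for the moment, N m; "grip_width": finger opening in m; "grasp_force": force on a finger pad.
Only numpy, scipy, OpenCV 4.12 (cv2) and the standard library are available. Lean on these libraries where they do the work, as an engineer would, in place of code of your own. Each camera call takes 0.05 s, during which the arm holds its last target. There are 200 camera calls.

TASK

Take the spare breaker out of its carton and set it down on the rail in the gap between the two fitted breakers, the same way round as they are; the gap leaves no room for fingers at its flanks, so put it down on the bench on the way and take it again by the two ends of its nose. Then test it: press its test button fully so that its lever drops, and lift that lever back up. Leave the levers of the two fitted breakers up.

Things in the scene. Friction and masses are not known exactly. Their poses are not given: they have to be found in the camera images.
- breaker: Loose spare breaker, a light grey block of 0.5 kg standing on its back. x runs along it to its upper end, y across its width, z up out of its face; origin at the centre of its back. Body 80 (x) x 60 (y), 38 mm high at its shoulders; a nose of full width (60), 64 mm long (x +-32), rises to the face at z = 72. Groove across the back for the rail, 39 mm wide, 9 deep
- carton: Fixed, open cardboard carton, flaps folded out; outside 90 (x) x 194 (y) x 70 mm high, walls and floor 3 mm, flaps reach 20 mm farther out below the rim. Origin: centre of its underside. The spare breaker stands in it lengthwise across the 84 mm inner width, so only its flanks have room for fingers (35 mm or more). The bench beyond the switch box, on the side away from the carton, is free
- new_upper_end (a point): Point on the spare breaker's upper end (the end its lever leans to when up): body x = 40, y = 0, z = 38 mm
- new_lever_tip (a point): Tip of the spare breaker's black toggle lever, 16 mm wide (y), its head 10 mm thick and round, standing 18 mm above the face. It swings in the x-z plane about a hinge at body x = 0, y = -15, z = 58 mm; tip 36 mm from the hinge. Up: tip at x = +16; dropped: at x = -16 mm
- new_lever (a joint): Angle of that lever: 0 up (leaning to the upper end), 0.9 rad dropped (leaning to -x). A spring snaps it from the middle (0.45) to the nearer end; less than 1 N at the tip moves it
- new_button_top (a point): Middle of the top of the spare breaker's round grey test button, 11 mm across, beside the lever at body x = -8, y = +18 mm, 9 mm proud of the face when out; it is pressed along -z
- new_test (a joint): Travel of that button: 0 out, 0.0065 m fully in; springs back. It takes about 4 N; the lever snaps down at about 5 mm, before the end stop
- slot (a point): Middle of the gap between the two fitted breakers, on the floor (3 mm thick) of the fixed, open switch box (tray 200 x 250 x 45 mm): where the spare breaker's origin must come, its feet on the floor. x: the way the upper ends point; y: along the rail (35 mm wide, 7.5 high); z up. The fitted ones, of the same make, are centred at y = +-64 mm: gap 68 mm. Free room beyond both nose ends
- left_lever (a joint): Lever angle of the fitted breaker at slot y = +64 mm: 0 up, 0.9 rad dropped
- right_lever (a joint): Lever angle of the fitted breaker at slot y = -64 mm: 0 up, 0.9 rad dropped

How it is judged:
By the outcome, as a careful person would: the job done as asked, in the order asked, and still so for the second after the job is handed in, with the robot touching nothing.
It also fails if it takes over 61 s, if anything falls off the work surface, if the arm or the gripper's body presses on something with over 40 N, if the wrist force passes 120 N, or if a joint passes its speed limit or range.

## Working session

There is one attempt and no reset: what is moved stays moved. The work goes in short steps, Python scripts to look and compute and a tool call to move; the robot and the scene stay as the last step left them, time stands still between calls to the robot, and variables do not carry over. Pictures are saved under pics/ and viewed, at most 10 in all, crops included, and the job is handed in when it is done.

Besides the shell and the picture viewer there is one more tool, called after ">>>" by a JSON object that holds its "api" and its "payload". drive_tool: Moves the arm, as the interface text tells. Its arguments: {"type":"object","properties":{"moves":{"type":"array"},"force":{"type":"number"}},"required":["moves"]}

```bash
mkdir -p pics; ls
python3 - <<'E'
from cell import sensors, vision, workorder, env
import cv2,numpy as np
o=sensors.get_obs();print({k:np.round(v,3).tolist() for k,v in o.items()})
for n in("top","side"):
    c=vision.read_camera(n);print(n,{k:np.round(v,4).tolist() for k,v in c.items() if k!="image"})
    cv2.imwrite(f"pics/{n}0.png",c["image"][:,:,::-1])
E
```

```text
pics
{'time_s': 0.0, 'qpos': [-68.288, 18.44, -4.015, 83.175, 1.295, 78.541, -3.258], 'joint_velocities': [-0.004, 0.05, 0.122, -0.025, -0.012, -0.037, -0.014], 'effort': [-0.0, -49.129, -0.404, -31.252, -0.064, 0.044, 0.0], 'tool_pos': [0.232, 0.607, 0.229], 'tool_rot': [-179.889, 0.006, 159.099], 'force': [0.237, -0.967, -0.033], 'wrist_torque': [-0.004, -0.013, 0.012], 'grasp_force': 0.0, 'grip_width': 0.087}
top {'fx': 533.5162, 'fy': 533.5162, 'cx': 279.7778, 'cy': 208.847, 'k1': -0.0392, 'R': [[-0.0093, -0.9999, -0.0059], [-0.9823, 0.0103, -0.1871], [0.1872, 0.0041, -0.9823]], 't': [0.0449, 0.5197, 1.5329]}
side {'fx': 541.2316, 'fy': 541.2316, 'cx': 272.6117, 'cy': 213.6243, 'k1': -0.2097, 'R': [[-0.9544, 0.2984, -0.0058], [0.2373, 0.747, -0.6211], [-0.181, -0.5941, -0.7837]], 't': [0.4979, -0.1014, 1.5322]}
```

View pics/top0.png

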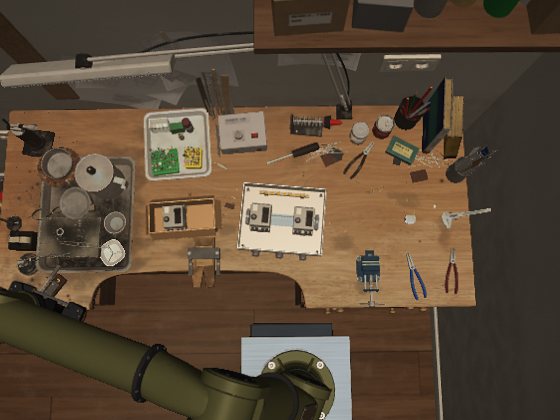

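View pics/side0.png

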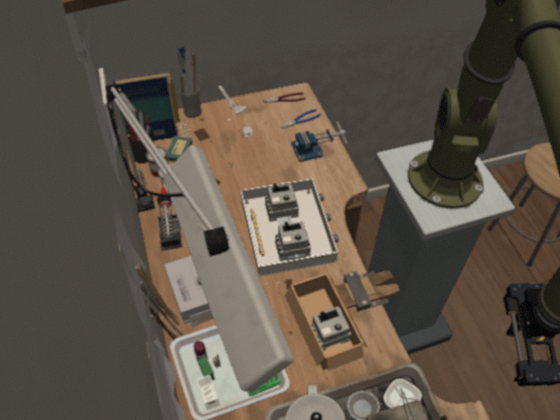

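The top view shows the carton at (182,217) with the spare breaker at about (175,217). The switch box is at (282,219), with fitted breakers at (261,217) and (303,220). The side view shows the spare at (330,327) and the fitted ones at (283,198) and (293,237). I'll zoom in on these.

Run:
```python
import cv2,numpy as np
t=cv2.imread("pics/top0.png");s=cv2.imread("pics/side0.png")
def crop(im,u,v,w,h,k):
    return cv2.resize(im[v:v+h,u:u+w],None,fx=k,fy=k,interpolation=cv2.INTER_CUBIC)
a=crop(t,140,185,80,60,5);b=crop(t,232,178,100,80,5)
im=np.zeros((400,900,3),np.uint8);im[:300,:400]=a;im[:,400:]=b
cv2.imwrite("pics/ct.png",cv2.resize(im[:, :],(800,356)))
a=crop(s,285,275,80,90,5);b=crop(s,238,175,100,100,4)
im=np.zeros((450,800,3),np.uint8);im[:,:400]=a;im[:400,400:]=b
cv2.imwrite("pics/cs.png",im)
```

```text
(no output)
```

View pics/ct.png

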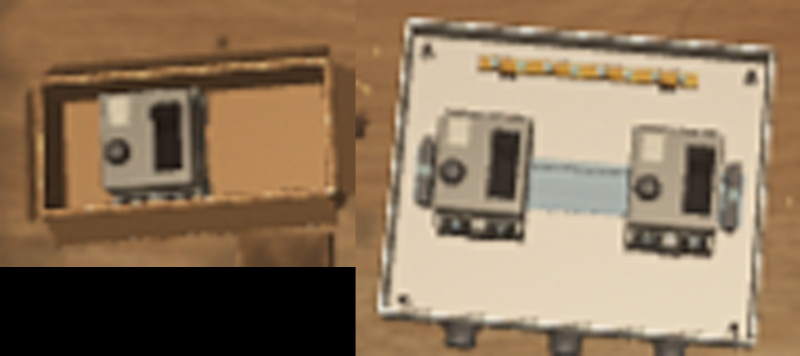

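View pics/cs.png

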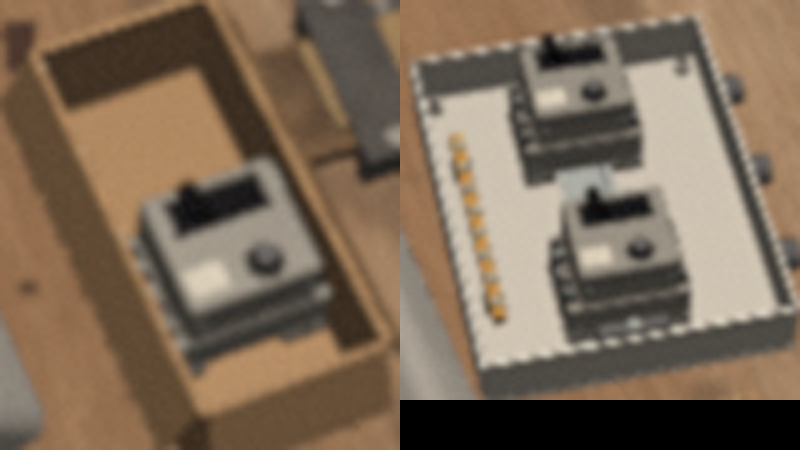

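The crops show that the spare and both fitted breakers face the same way. Each has its button at the left and nearer the robot, and its black lever slot on the right, leaning to +x. So body x is roughly world +x for all three, with slight yaws. I'll measure the face outlines next.

```bash
cat > h.py <<'E'
import cv2,numpy as np
def cam(c):
    K=np.array([[c["fx"],0,c["cx"]],[0,c["fy"],c["cy"]],[0,0,1]]);return K,np.array([c["k1"],0,0,0.]),np.array(c["R"]),np.array(c["t"])
def onplane(c,uv,z):
    K,d,R,t=cam(c);n=cv2.undistortPoints(np.array(uv,float).reshape(-1,1,2),K,d).reshape(-1,2)
    D=np.c_[n,np.ones(len(n))]@R;C=-R.T@t
    return C+D*((z-C[2])/D[:,2])[:,None]
def proj(c,X):
    K,d,R,t=cam(c);return cv2.projectPoints(np.array(X,float).reshape(-1,1,3),cv2.Rodrigues(R)[0],t,K,d)[0].reshape(-1,2)
E
python3 - <<'E'
from h import *
from cell import vision
for n in("top","side"):
    c=vision.read_camera(n);print(n,"cam at",(-np.array(c["R"]).T@c["t"]).round(3))
    im=c["image"];hsv=cv2.cvtColor(im,cv2.COLOR_RGB2HSV)
    pts={"top":[(170,212),(251,217),(299,222),(262,250),(200,215),(265,188)],"side":[(325,325),(290,240)]}[n]
    for u,v in pts: print((u,v),im[v,u],hsv[v,u])
c=vision.read_camera("top")
im=c["image"]
print(onplane(c,[(174,217),(260,215),(302,219)],.075).round(4))
for (u0,v0,w,h) in [(150,190,50,50),(240,190,38,50),(285,190,38,50)]:
    g=im[v0:v0+h,u0:u0+w];x=cv2.cvtColor(g,cv2.COLOR_RGB2HSV)
    print(w,h);r=15
    print("val\n",x[r+10,:,2],"\nsat\n",x[r+10,:,1]);print("col val",x[:,18,2],"sat",x[:,18,1])
E
```

```text
top cam at [0.224 0.033 1.603]
(170, 212) [157 142 120] [ 18  60 157]
(251, 217) [78 68 57] [16 69 78]
(299, 222) [99 89 75] [18 62 99]
(262, 250) [152 147 130] [ 23  37 152]
(200, 215) [184 136  87] [ 15 134 184]
(265, 188) [206 189 163] [ 18  53 206]
side cam at [0.777 0.837 1.141]
(325, 325) [164 155 141] [ 18  36 164]
(290, 240) [191 180 162] [ 19  39 191]
[[ 0.4943  0.3482  0.075 ]
 [ 0.4976  0.0973  0.075 ]
 [ 0.4845 -0.0247  0.075 ]]
50 50
val
 [ 54  61  61  56 130 183 179 178 178 178 179 180 166 153 160 162 163 163
 161 160 159 159 160 165 114  38  40  42  42  39  77 153 130  62  62  55
 153 188 183 182 182 182 182 182 183 184 183 184 184 184] 
sat
 [132 134 134 132 141 138 137 138 136 138 138 142 103  57  59  58  59  61
  59  59  59  59  61  59  65  87  96  91  91  92  66  60  63  78  78  65
 135 136 137 135 137 135 136 136 135 134 134 134 134 134]
col val [143 147 148 152 155 153 151 149 119  91  67 179 135  58  66  53 156 197
 199 199 200 195 190 168 158 161 138  88  47  34  53 119 157 164 163 167
 153  87  71  64  67 163 134 106 107 107 107 107 103 139] sat [141 137 138 1
[... 859 characters left out ...]

 [177 177 180 181 184 187 187 189 156 152 170 174 172 173 172 173 173 173
 174 174 182 103  45  45  46  46  41  82 164 187 148 115 112 141 213 227
 229 204] 
sat
 [13 13 16 14 17 20 19 19 23 52 59 56 56 57 56 56 57 56 57 56 56 62 79 85
 83 78 87 56 59 56 59 53 50 54 50 48 48 53]
col val [107 201 226 201 193 203 183  93 137 210 224 222 223 223 223 225 203 159
 160 170 171 172 171 172 173 174 174 175 176 176 178 179 178 180 180 181
 182 189 148  79 137 186 190 114  72 116 211 231 229 228] sat [ 64  52  49  58 136 177 177 170  56  50  49  48  49  49  49  48  52  59
  59  57  57  58  55  56  56  57  56  55  57  55  56  56  54  55  55  55
  56  54  60  68  50  48  48  58  64  62  51  45  46  45]
```

```bash
cat >> h.py <<'E'
def face(c,box,z,vlo=145,vhi=208,k=4):
    u0,v0,w,h=box;g=cv2.resize(c["image"][v0:v0+h,u0:u0+w],None,fx=k,fy=k,interpolation=cv2.INTER_CUBIC)
    m=cv2.inRange(cv2.cvtColor(g,cv2.COLOR_RGB2HSV),(5,45,vlo),(30,80,vhi))
    m=cv2.morphologyEx(m,cv2.MORPH_OPEN,np.ones((9,9)))
    cs=max(cv2.findContours(m,cv2.RETR_EXTERNAL,cv2.CHAIN_APPROX_NONE)[0],key=cv2.contourArea)
    uv=(cs.reshape(-1,2)+.5)/k-.5+[u0,v0]
    P=onplane(c,uv,z)[:,:2].astype(np.float32)*1000
    (cx,cy),(a,b),th=cv2.minAreaRect(P)
    th=(th+45)%90-45
    lx,ly=(a,b) if abs((cv2.minAreaRect(P)[2]+45)%180-90)>45 else (b,a)
    return (round(cx,1),round(cy,1)),(round(a,1),round(b,1)),round(th,1)
def dark(c,box,z,vmax=75,k=4):
    u0,v0,w,h=box;g=cv2.resize(c["image"][v0:v0+h,u0:u0+w],None,fx=k,fy=k,interpolation=cv2.INTER_CUBIC)
    m=(g.max(2)<vmax).astype(np.uint8)
    r=[]
    for q in cv2.findContours(m,cv2.RETR_EXTERNAL,cv2.CHAIN_APPROX_NONE)[0]:
        if cv2.contourArea(q)<120: continue
        (x,y),(a,b),th=cv2.minAreaRect(onplane(c,(q.reshape(-1,2)+.5)/k-.5+[u0,v0],z)[:,:2].astype(np.float32)*1000)
        r.append([round(i,1) for i in(x,y,a,b,(th+45)%90-45)])
    return r
E
python3 - <<'E'
from h import *
from cell import vision
c=vision.read_camera("top")
for b in [(158,200,32,36),(246,198,32,36),(288,200,34,36)]:
    print("face",face(c,b,.075));[print("  dark",q) for q in dark(c,b,.075)]
# carton / box outlines
im=c["image"];hsv=cv2.cvtColor(im,cv2.COLOR_RGB2HSV)
m=((hsv[...,1]<62)&(hsv[...,2]>195)).astype(np.uint8);m[:170]=0;m[270:]=0;m[:,:232]=0;m[:,335:]=0
q=np.vstack(np.nonzero(m)[::-1]).T
for z in(.003,.045):
    print("tray",z,cv2.minAreaRect(onplane(c,cv2.convexHull(q.astype(np.int32)).reshape(-1,2),z)[:,:2].astype(np.float32)*1000))
# carton rim corners read from the crop (scale 40/9)
r=np.array([(40,85),(327,60),(338,195),(50,215)])*9/40+[140,185]-.0
P=onplane(c,r,.07)*1000;print("rim",P.round(0).tolist())
cv2.imwrite("pics/x.png",m*255)
E
```

```text
face ((497.0, 365.3), (59.7, 33.2), 5.3)
  dark [487.8, 369.9, 10.8, 14.4, -38.7]
  dark [499.4, 339.7, 44.4, 18.6, 3.6]
  dark [485.9, 321.0, 39.0, 69.0, -27.8]
  dark [533.1, 350.8, 11.3, 93.4, 1.8]
face ((501.0, 107.2), (63.8, 40.7), 0.1)
  dark [455.7, 97.6, 52.3, 11.0, -4.8]
  dark [499.0, 82.9, 16.5, 43.2, -4.9]
face ((490.1, -22.3), (66.8, 46.4), 0.3)
  dark [446.4, -25.5, 54.3, 13.9, -0.6]
  dark [487.1, -44.9, 16.7, 42.9, -5.7]
tray 0.003 ((502.2379455566406, 34.72230529785156), (254.65977478027344, 203.6909942626953), 84.68931579589844)
tray 0.045 ((494.9371032714844, 34.684906005859375), (247.97625732421875, 198.3451385498047), 84.68930053710938)
rim [[534.0, 424.0, 70.0], [549.0, 234.0, 70.0], [459.0, 226.0, 70.0], [447.0, 414.0, 70.0]]
```

```bash
cat >> h.py <<'E'
from scipy.spatial.transform import Rotation as Ro
def goto(x,y,z,yaw,o=None):
    "shift in tool mm and rot vector to reach TCP pose (mm, tool straight down, yaw psi)"
    from cell import sensors
    o=o or sensors.get_obs();A=Ro.from_euler("xyz",o["tool_rot"],degrees=True)
    B=Ro.from_euler("xyz",[180,0,yaw],degrees=True)
    return A.inv().apply(np.array([x,y,z])-np.array(o["tool_pos"])*1000).round(1).tolist(),(A.inv()*B).as_rotvec().round(4).tolist()
E
python3 -c "
from h import *
for p in [(497.5,355.1,140,184.5),(497.5,355.1,48,184.5)]:print(goto(*p))"
```

```text
([-338.0, -140.6, 90.3], [-0.0006, -0.0001, -0.4433])
([-338.0, -140.5, 182.3], [-0.0006, -0.0001, -0.4433])
```

>>> {"api": "drive_tool", "payload": {"moves": [{"x": -338, "y": -140.6, "z": 0, "rz": -0.443, "fingers": -0.75}, {"x": -338, "y": -140.6, "z": 0, "rz": -0.443, "fingers": -0.75}, {"x": -338, "y": -140.6, "z": 0, "rz": -0.443, "fingers": -0.75}, {"x": -338, "y": -140.6, "z": 0, "rz": -0.443, "fingers": -0.75}, {"x": -338, "y": -140.6, "z": 0, "rz": -0.443, "fingers": -0.75}, {"x": -338, "y": -140.6, "z": 50, "rz": -0.443, "fingers": -0.75}, {"x": -338, "y": -140.6, "z": 90, "rz": -0.443, "fingers": -0.75}, {"x": -338, "y": -140.6, "z": 90, "rz": -0.443, "fingers": -0.75}, {"x": -338, "y": -140.6, "z": 90, "rz": -0.443, "fingers": -0.75}]}}

```text
invalid input at $.moves[0]: expected keys x, y, z, rx, ry, rz, fingers
```

Run:
```python
from h import *
from cell import vision,sensors
o=sensors.get_obs();print(o["tool_pos"],o["tool_rot"],o["qpos"],o["grip_width"],o["time_s"])
t=vision.read_camera("top")["image"];s=vision.read_camera("side")["image"]
f=lambda im,u,v,w,h:cv2.resize(im[v:v+h,u:u+w,::-1],(400,400),interpolation=cv2.INTER_CUBIC)
cv2.imwrite("pics/g1.png",np.hstack([f(t,120,160,110,110),f(s,270,250,120,120)]))
print(goto(497.5,355.1,48,184.5))
```

```text
[0.23189162 0.60707682 0.230178  ] [-1.79965312e+02  4.00273415e-03  1.59099069e+02] [-68.28967072  18.41246582  -4.01585055  83.12755673   1.29550675
  78.53985779  -3.25970698] 0.08691309085629316 0.3
([-338.0, -140.7, 182.5], [-0.0002, 0.0, -0.4433])
```

View pics/g1.png

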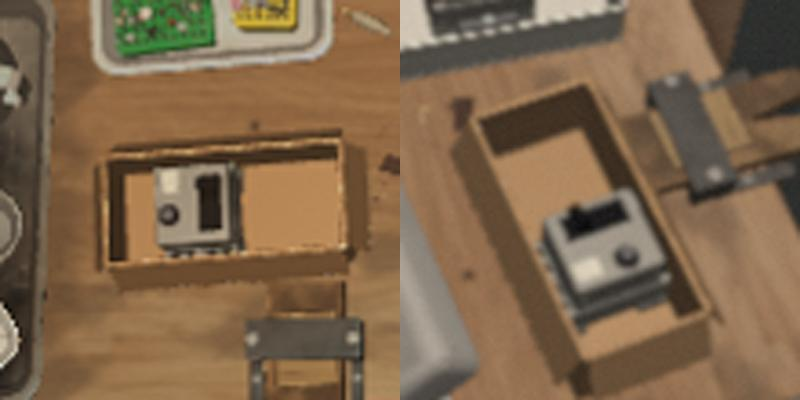

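The move was refused because every row needs all seven keys. This picture shows the unmoved scene, with the spare at about (200,205) of the left half. I'll resend the move.

>>> {"api": "drive_tool", "payload": {"moves": [{"x": -338, "y": -140.6, "z": 0, "rx": 0, "ry": 0, "rz": -0.443, "fingers": -0.75}, {"x": -338, "y": -140.6, "z": 0, "rx": 0, "ry": 0, "rz": -0.443, "fingers": -0.75}, {"x": -338, "y": -140.6, "z": 0, "rx": 0, "ry": 0, "rz": -0.443, "fingers": -0.75}, {"x": -338, "y": -140.6, "z": 0, "rx": 0, "ry": 0, "rz": -0.443, "fingers": -0.75}, {"x": -338, "y": -140.6, "z": 0, "rx": 0, "ry": 0, "rz": -0.443, "fingers": -0.75}, {"x": -338, "y": -140.6, "z": 50, "rx": 0, "ry": 0, "rz": -0.443, "fingers": -0.75}, {"x": -338, "y": -140.6, "z": 90, "rx": 0, "ry": 0, "rz": -0.443, "fingers": -0.75}, {"x": -338, "y": -140.6, "z": 90, "rx": 0, "ry": 0, "rz": -0.443, "fingers": -0.75}, {"x": -338, "y": -140.6, "z": 90, "rx": 0, "ry": 0, "rz": -0.443, "fingers": -0.75}]}}

```text
time_s: 1.52
tool_pos: [0.4974, 0.3572, 0.1424]
tool_rot: [179.9, 0.1, -175.4]
force: [0.2, 0.6, -0.5]
grip_width: 0.0761
grasp_force: 0.0
```

Run:
```python
from h import *
from cell import vision,sensors
o=sensors.get_obs();print(o["tool_pos"],o["tool_rot"],o["qpos"],o["grip_width"],o["time_s"])
t=vision.read_camera("top")["image"];s=vision.read_camera("side")["image"]
f=lambda im,u,v,w,h:cv2.resize(im[v:v+h,u:u+w,::-1],(400,400),interpolation=cv2.INTER_CUBIC)
cv2.imwrite("pics/g1.png",np.hstack([f(t,120,160,110,110),f(s,270,250,120,120)]))
print(goto(497.5,355.1,48,184.5))
```

```text
[0.49737813 0.3571873  0.14237792] [ 1.79888105e+02  8.07161505e-02 -1.75417575e+02] [-41.80762671  16.84953238   4.38598358  95.46516935  -1.42765199
  67.60942912  57.51426146] 0.07607128828904866 1.525
([0.9, -2.8, 95.3], [0.0029, 0.0033, 0.002])
```

View pics/g1.png

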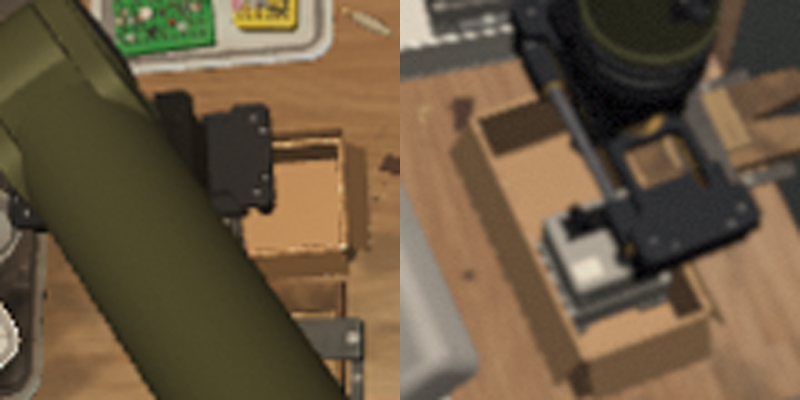

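The side view shows the open gripper straddling the spare at about (590,250). The top view is covered by the arm. I'll descend, grip and lift.

>>> {"api": "drive_tool", "payload": {"force": 35, "moves": [{"x": 0, "y": 0, "z": 30, "rx": 0, "ry": 0, "rz": 0, "fingers": -0.75}, {"x": 0, "y": 0, "z": 60, "rx": 0, "ry": 0, "rz": 0, "fingers": -0.75}, {"x": 0, "y": 0, "z": 80, "rx": 0, "ry": 0, "rz": 0, "fingers": -0.75}, {"x": 0, "y": 0, "z": 92, "rx": 0, "ry": 0, "rz": 0, "fingers": -0.75}, {"x": 0, "y": 0, "z": 92, "rx": 0, "ry": 0, "rz": 0, "fingers": -0.75}, {"x": 0, "y": 0, "z": 92, "rx": 0, "ry": 0, "rz": 0, "fingers": 1}, {"x": 0, "y": 0, "z": 92, "rx": 0, "ry": 0, "rz": 0, "fingers": 1}, {"x": 0, "y": 0, "z": 92, "rx": 0, "ry": 0, "rz": 0, "fingers": 1}, {"x": 0, "y": 0, "z": 92, "rx": 0, "ry": 0, "rz": 0, "fingers": 1}]}}

```text
time_s: 2.75
tool_pos: [0.4982, 0.3552, 0.0495]
tool_rot: [180.0, 0.1, -175.5]
force: [-0.3, -2.3, 5.3]
grip_width: 0.0592
grasp_force: 34.9
```

>>> {"api": "drive_tool", "payload": {"moves": [{"x": 0, "y": 0, "z": -15, "rx": 0, "ry": 0, "rz": 0, "fingers": 1}, {"x": 0, "y": 0, "z": -35, "rx": 0, "ry": 0, "rz": 0, "fingers": 1}, {"x": 0, "y": 0, "z": -65, "rx": 0, "ry": 0, "rz": 0, "fingers": 1}, {"x": 0, "y": 0, "z": -100, "rx": 0, "ry": 0, "rz": 0, "fingers": 1}, {"x": 0, "y": 0, "z": -140, "rx": 0, "ry": 0, "rz": 0, "fingers": 1}, {"x": 0, "y": 0, "z": -160, "rx": 0, "ry": 0, "rz": 0, "fingers": 1}, {"x": 0, "y": 0, "z": -160, "rx": 0, "ry": 0, "rz": 0, "fingers": 1}]}}

```text
time_s: 3.62
tool_pos: [0.4977, 0.3563, 0.2113]
tool_rot: [179.8, 0.2, -175.5]
force: [0.4, 0.5, -4.5]
grip_width: 0.0596
grasp_force: 34.9
```

```bash
python3 -c "
from h import *
for p in [(530,-200,210,174.7),(530,-200,60,174.7),(530,-200,48,174.7)]:print(goto(*p))"
```

```text
([11.6, -557.1, -0.3], [0.0031, 0.0025, 0.1713])
([12.0, -557.5, 149.7], [0.0031, 0.0025, 0.1713])
([12.1, -557.6, 161.7], [0.0031, 0.0025, 0.1713])
```

>>> {"api": "drive_tool", "payload": {"moves": [{"x": 1, "y": -30, "z": 0, "rx": 0, "ry": 0, "rz": 0.01, "fingers": 1}, {"x": 2, "y": -75, "z": 0, "rx": 0, "ry": 0, "rz": 0.02, "fingers": 1}, {"x": 3, "y": -125, "z": 0, "rx": 0, "ry": 0, "rz": 0.04, "fingers": 1}, {"x": 4, "y": -175, "z": 0, "rx": 0, "ry": 0, "rz": 0.06, "fingers": 1}, {"x": 5, "y": -225, "z": 0, "rx": 0, "ry": 0, "rz": 0.07, "fingers": 1}, {"x": 6, "y": -275, "z": 0, "rx": 0, "ry": 0, "rz": 0.09, "fingers": 1}, {"x": 7, "y": -325, "z": 0, "rx": 0, "ry": 0, "rz": 0.1, "fingers": 1}, {"x": 8, "y": -375, "z": 0, "rx": 0, "ry": 0, "rz": 0.12, "fingers": 1}, {"x": 9, "y": -425, "z": 0, "rx": 0, "ry": 0, "rz": 0.13, "fingers": 1}, {"x": 10, "y": -475, "z": 0, "rx": 0, "ry": 0, "rz": 0.15, "fingers": 1}, {"x": 11, "y": -520, "z": 0, "rx": 0, "ry": 0, "rz": 0.16, "fingers": 1}, {"x": 12, "y": -545, "z": 0, "rx": 0, "ry": 0, "rz": 0.171, "fingers": 1}, {"x": 12, "y": -557, "z": 20, "rx": 0, "ry": 0, "rz": 0.171, "fingers": 1}, {"x": 12, "y": -557, "z": 60, "rx": 0, "ry": 0, "rz": 0.171, "fingers": 1}, {"x": 12, "y": -557, "z": 100, "rx": 0, "ry": 0, "rz": 0.171, "fingers": 1}, {"x": 12, "y": -557, "z": 130, "rx": 0, "ry": 0, "rz": 0.171, "fingers": 1}, {"x": 12, "y": -557, "z": 145, "rx": 0, "ry": 0, "rz": 0.171, "fingers": 1}, {"x": 12, "y": -557, "z": 145, "rx": 0, "ry": 0, "rz": 0.171, "fingers": 1}]}}

```text
time_s: 5.88
tool_pos: [0.5279, -0.1997, 0.0618]
tool_rot: [180.0, -0.2, 174.7]
force: [-0.0, -0.6, -3.4]
grip_width: 0.0599
grasp_force: 34.9
```

Run:
```python
from h import *
from cell import vision,sensors
o=sensors.get_obs();print(o["qpos"],o["force"],goto(530,-200,46,174.7))
t=vision.read_camera("top")["image"];s=vision.read_camera("side")["image"]
f=lambda im,u,v,w,h:cv2.resize(im[v:v+h,u:u+w,::-1],(400,400),interpolation=cv2.INTER_CUBIC)
cv2.imwrite("pics/g2.png",np.hstack([f(t,300,150,130,130),f(s,220,80,120,120)]))
```

```text
[ -6.80940363  17.78411484  28.77773136 106.96978853  -9.98435349
  57.92820298 110.91528049] [-0.03156491 -0.58539126 -3.3815746 ] ([-2.2, -0.1, 15.8], [0.0008, -0.0035, 0.0008])
```

View pics/g2.png

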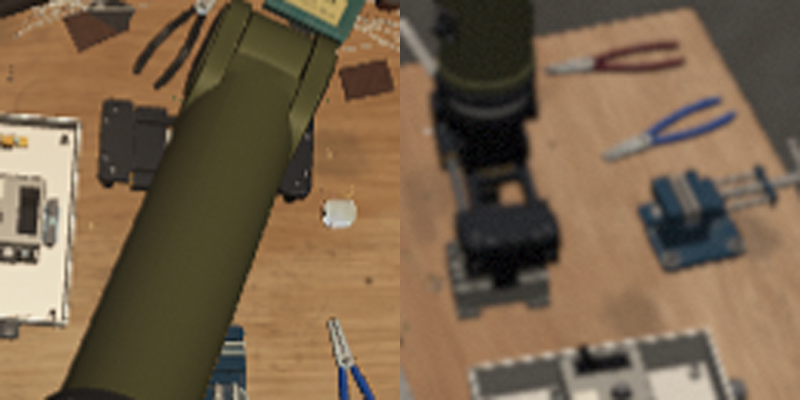

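The gripper holds the breaker over free bench at about (500,270) in the right half. The vise at (690,220) is clear. I'll set the breaker down and release it.

>>> {"api": "drive_tool", "payload": {"moves": [{"x": 0, "y": 0, "z": 6, "rx": 0, "ry": 0, "rz": 0, "fingers": 1}, {"x": 0, "y": 0, "z": 11, "rx": 0, "ry": 0, "rz": 0, "fingers": 1}, {"x": 0, "y": 0, "z": 14, "rx": 0, "ry": 0, "rz": 0, "fingers": 1}, {"x": 0, "y": 0, "z": 16, "rx": 0, "ry": 0, "rz": 0, "fingers": 1}, {"x": 0, "y": 0, "z": 16, "rx": 0, "ry": 0, "rz": 0, "fingers": 1}]}}

```text
time_s: 6.6
tool_pos: [0.529, -0.2009, 0.0474]
tool_rot: [180.0, -0.0, 174.7]
force: [-0.0, -0.2, -4.7]
grip_width: 0.0595
grasp_force: 34.9
```

>>> {"api": "drive_tool", "payload": {"moves": [{"x": 0, "y": 0, "z": 1, "rx": 0, "ry": 0, "rz": 0, "fingers": 1}, {"x": 0, "y": 0, "z": 2, "rx": 0, "ry": 0, "rz": 0, "fingers": 1}, {"x": 0, "y": 0, "z": 2, "rx": 0, "ry": 0, "rz": 0, "fingers": 1}, {"x": 0, "y": 0, "z": 2, "rx": 0, "ry": 0, "rz": 0, "fingers": 1}]}}

```text
time_s: 7.1
tool_pos: [0.5293, -0.201, 0.0466]
tool_rot: [180.0, 0.0, 174.7]
force: [-3.1, 1.2, 5.7]
grip_width: 0.0601
grasp_force: 34.9
```

>>> {"api": "drive_tool", "payload": {"moves": [{"x": 0, "y": 0, "z": 0, "rx": 0, "ry": 0, "rz": 0, "fingers": -0.7}, {"x": 0, "y": 0, "z": 0, "rx": 0, "ry": 0, "rz": 0, "fingers": -0.7}, {"x": 0, "y": 0, "z": 0, "rx": 0, "ry": 0, "rz": 0, "fingers": -0.7}, {"x": 0, "y": 0, "z": -30, "rx": 0, "ry": 0, "rz": 0, "fingers": -0.7}, {"x": 0, "y": 0, "z": -80, "rx": 0, "ry": 0, "rz": 0, "fingers": -1}, {"x": 0, "y": 0, "z": -134, "rx": 0, "ry": 0, "rz": 0, "fingers": -1}, {"x": 0, "y": 0, "z": -134, "rx": 0, "ry": 0, "rz": 0.18, "fingers": -1}, {"x": 0, "y": 0, "z": -134, "rx": 0, "ry": 0, "rz": 0.36, "fingers": -1}, {"x": 0, "y": 0, "z": -134, "rx": 0, "ry": 0, "rz": 0.54, "fingers": -1}, {"x": 0, "y": 0, "z": -134, "rx": 0, "ry": 0, "rz": 0.72, "fingers": -1}, {"x": 0, "y": 0, "z": -134, "rx": 0, "ry": 0, "rz": 0.9, "fingers": -1}, {"x": 0, "y": 0, "z": -134, "rx": 0, "ry": 0, "rz": 1.08, "fingers": -1}, {"x": 0, "y": 0, "z": -134, "rx": 0, "ry": 0, "rz": 1.26, "fingers": -1}, {"x": 0, "y": 0, "z": -134, "rx": 0, "ry": 0, "rz": 1.44, "fingers": -1}, {"x": 0, "y": 0, "z": -134, "rx": 0, "ry": 0, "rz": 1.571, "fingers": -1}, {"x": 0, "y": 0, "z": -134, "rx": 0, "ry": 0, "rz": 1.571, "fingers": -1}, {"x": 0, "y": 0, "z": -134, "rx": 0, "ry": 0, "rz": 1.571, "fingers": -1}]}}

```text
time_s: 9.22
tool_pos: [0.5291, -0.2009, 0.1795]
tool_rot: [180.0, -0.0, 84.8]
force: [1.1, 0.2, 0.4]
grip_width: 0.087
grasp_force: 0.0
```

Run:
```python
from h import *
from cell import vision,sensors
o=sensors.get_obs();print(o["qpos"],o["force"],goto(529.3,-201,52,84.7))
t=vision.read_camera("top")["image"];s=vision.read_camera("side")["image"]
f=lambda im,u,v,w,h:cv2.resize(im[v:v+h,u:u+w,::-1],(400,400),interpolation=cv2.INTER_CUBIC)
cv2.imwrite("pics/g3.png",np.hstack([f(t,300,150,130,130),f(s,220,80,120,120)]))
```

```text
[-17.01881124  11.45904603  39.81314532 100.55857276  -7.74846779
  70.74886036  19.59293362] [1.13043448 0.23241766 0.4026845 ] ([-0.1, 0.2, 127.5], [0.0001, -0.0, 0.0017])
```

View pics/g3.png

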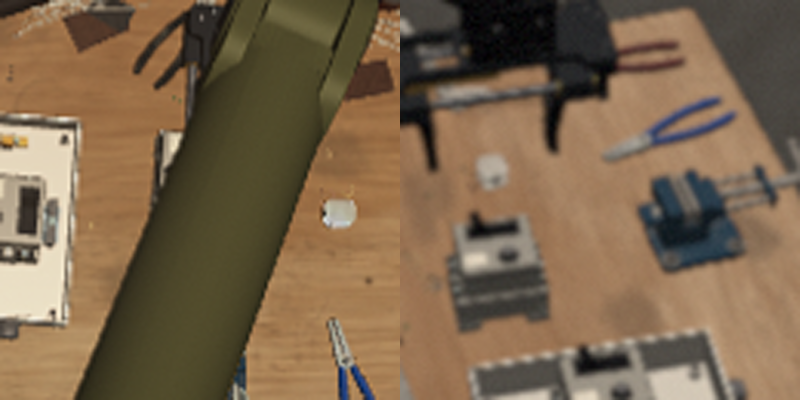

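The breaker stands upright on the bench with its face centred at about (498,246) of the right half, its lever up and the opened fingers above it. I'll check its x position before the descent.

Run:
```python
from h import *
from cell import vision
c=vision.read_camera("side")
print(onplane(c,np.array([(455,230),(530,215),(548,262),(460,277)])*.3+[100,80],.072).round(3).tolist())
print(proj(c,[(.529,-.201,.072)]))
print(face(c,(225,135,50,40),.072,vlo=140,vhi=225),proj(c,[(.4946,.098,.075)]))
```

```text
[[0.557, -0.223, 0.072], [0.492, -0.221, 0.072], [0.494, -0.164, 0.072], [0.567, -0.169, 0.072]]
[[248.38410214 152.19667928]]Traceback (most recent call last):
  File "<stdin>", line 6, in <module>
  File "h.py", line 14, in face
    cs=max(cv2.findContours(m,cv2.RETR_EXTERNAL,cv2.CHAIN_APPROX_NONE)[0],key=cv2.contourArea)
ValueError: max() iterable argument is empty
```

>>> {"api": "drive_tool", "payload": {"force": 35, "moves": [{"x": 0, "y": 0, "z": 35, "rx": 0, "ry": 0, "rz": 0, "fingers": -1}, {"x": 0, "y": 0, "z": 70, "rx": 0, "ry": 0, "rz": 0, "fingers": -1}, {"x": 0, "y": 0, "z": 95, "rx": 0, "ry": 0, "rz": 0, "fingers": -1}, {"x": 0, "y": 0, "z": 112, "rx": 0, "ry": 0, "rz": 0, "fingers": -1}, {"x": 0, "y": 0, "z": 122, "rx": 0, "ry": 0, "rz": 0, "fingers": -1}, {"x": 0, "y": 0, "z": 127, "rx": 0, "ry": 0, "rz": 0, "fingers": -1}, {"x": 0, "y": 0, "z": 127, "rx": 0, "ry": 0, "rz": 0, "fingers": -1}, {"x": 0, "y": 0, "z": 127, "rx": 0, "ry": 0, "rz": 0, "fingers": 1}, {"x": 0, "y": 0, "z": 127, "rx": 0, "ry": 0, "rz": 0, "fingers": 1}, {"x": 0, "y": 0, "z": 127, "rx": 0, "ry": 0, "rz": 0, "fingers": 1}, {"x": 0, "y": 0, "z": 127, "rx": 0, "ry": 0, "rz": 0, "fingers": 1}, {"x": 0, "y": 0, "z": 127, "rx": 0, "ry": 0, "rz": 0, "fingers": 1}]}}

```text
time_s: 10.88
tool_pos: [0.5295, -0.2009, 0.0529]
tool_rot: [179.9, -0.0, 84.7]
force: [-0.5, 0.3, 1.4]
grip_width: 0.0636
grasp_force: 34.9
```

>>> {"api": "drive_tool", "payload": {"moves": [{"x": 0, "y": 0, "z": -20, "rx": 0, "ry": 0, "rz": 0, "fingers": 1}, {"x": 0, "y": 0, "z": -60, "rx": 0, "ry": 0, "rz": 0, "fingers": 1}, {"x": 0, "y": 0, "z": -110, "rx": 0, "ry": 0, "rz": 0, "fingers": 1}, {"x": 0, "y": 0, "z": -150, "rx": 0, "ry": 0, "rz": 0, "fingers": 1}, {"x": 25, "y": -6, "z": -150, "rx": 0, "ry": 0, "rz": 0, "fingers": 1}, {"x": 70, "y": -17, "z": -150, "rx": 0, "ry": 0, "rz": 0, "fingers": 1}, {"x": 120, "y": -29, "z": -150, "rx": 0, "ry": 0, "rz": 0, "fingers": 1}, {"x": 170, "y": -42, "z": -150, "rx": 0, "ry": 0, "rz": 0, "fingers": 1}, {"x": 210, "y": -51, "z": -150, "rx": 0, "ry": 0, "rz": 0, "fingers": 1}, {"x": 231, "y": -56.5, "z": -150, "rx": 0, "ry": 0, "rz": 0, "fingers": 1}, {"x": 231, "y": -56.5, "z": -150, "rx": 0, "ry": 0, "rz": 0, "fingers": 1}, {"x": 231, "y": -56.5, "z": -150, "rx": 0, "ry": 0, "rz": 0, "fingers": 1}, {"x": 231, "y": -56.5, "z": -150, "rx": 0, "ry": 0, "rz": 0, "fingers": 1}]}}

```text
time_s: 12.5
tool_pos: [0.4943, 0.0327, 0.2026]
tool_rot: [-180.0, 0.0, 84.5]
force: [0.3, -0.4, -4.8]
grip_width: 0.0639
grasp_force: 34.9
```

Run:
```python
from h import *
from cell import vision,sensors
o=sensors.get_obs();print(o["qpos"],o["force"],goto(494.6,34.3,150,84.7))
t=vision.read_camera("top")["image"];s=vision.read_camera("side")["image"]
cv2.imwrite("pics/t4.png",t[:,:,::-1]);cv2.imwrite("pics/s4.png",s[:,:,::-1])
f=lambda im,u,v,w,h:cv2.resize(im[v:v+h,u:u+w,::-1],(400,400),interpolation=cv2.INTER_CUBIC)
cv2.imwrite("pics/g4.png",np.hstack([f(t,230,160,110,110),f(s,225,160,120,120)]))
```

```text
[-35.25901741  -0.29999315  28.51675006 107.72207317   0.17477822
  72.55050004 -12.26969022] [ 0.33240355 -0.36581564 -4.75350855] ([1.7, 0.2, 52.6], [-0.0001, 0.0004, -0.003])
```

View pics/g4.png

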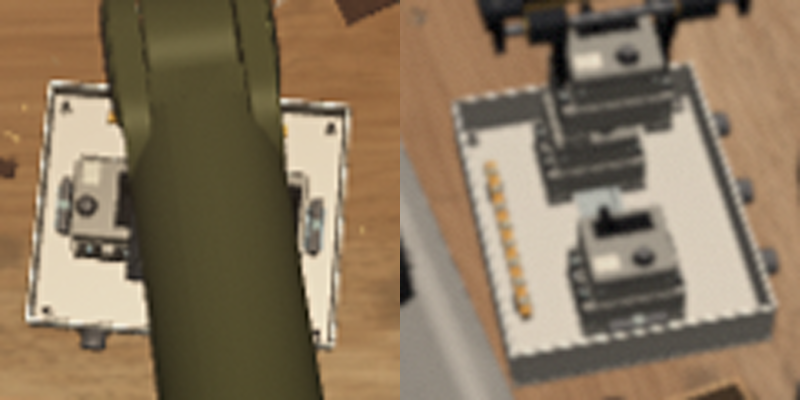

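The right half shows the held spare above the gap, its button at about (628,55). The left fitted breaker's button is at (644,257), with the rail still visible between the two. I'll compare the measured buttons with their predicted pixels.

```bash
cat > m.py <<'E'
from h import *
from cell import vision
s4=cv2.imread("pics/s4.png")[:,:,::-1]; s0=cv2.imread("pics/side0.png")[:,:,::-1]; t0=cv2.imread("pics/top0.png")[:,:,::-1]
cs=vision.read_camera("side"); ct=vision.read_camera("top")
S=np.array([494.6,34.3]); a=np.radians(-5.3); R2=np.array([[np.cos(a),-np.sin(a)],[np.sin(a),np.cos(a)]])
def W(o,x,y,z): return np.r_[o+R2@[x,y],z]/1000
def blob(im,uv,w=7,vmax=105,k=4):
    u0,v0=np.round(uv).astype(int)-w; g=cv2.resize(im[v0:v0+2*w+1,u0:u0+2*w+1],None,fx=k,fy=k,interpolation=cv2.INTER_CUBIC)
    n,l,st,ce=cv2.connectedComponentsWithStats((g.max(2)<vmax).astype(np.uint8))
    i=min(range(1,n),key=lambda i:np.hypot(*(ce[i]-g.shape[0]/2))+(1e3 if st[i][4]<60 else 0))
    return (ce[i]+.5)/k-.5+[u0,v0],st[i][4]/k/k
def test(name,c,im,o,z0):
    X=W(o,-8,18,z0+78); p=proj(c,[X])[0]
    try:
        q,n=blob(im,p); d=onplane(c,[q],X[2])[0]-X; print(name,p.round(1),q.round(1),round(n,1),"err slot frame mm",(R2.T@d[:2]*1000).round(1))
    except Exception as e: print(name,p,e)
y=R2@[0,64]
for nm,c,im in(("side",cs,s0),("top",ct,t0)):
    test(nm+" left",c,im,S+y,3); test(nm+" right",c,im,S-y,3)
test("side left now",cs,s4,S+y,3)
test("held",cs,s4,np.array([494.3,32.7]),202.6-52.9)
E
python3 m.py
```

```text
side left [297.6 235.4] [297.6 237.3] 25.8 err slot frame mm [1.3 5.5]
side right [285.8 196. ] [285.9 197.9] 24.4 err slot frame mm [1.1 6.4]
top left [253.2 215.9] [253.3 216.4] 20.5 err slot frame mm [-1.5 -0.2]
top right [297.3 219.4] [297.3 220. ] 19.8 err slot frame mm [-1.5 -0.1]
side left now [297.6 235.4] [297.6 237.4] 22.8 err slot frame mm [1.4 5.8]
held [292.8 174.8] [292.7 176.9] 27.2 err slot frame mm [1.7 6.1]
```

The held breaker's error matches the fitted ones to about 0.4 mm, so the slot estimate holds. I'll lower it to just above the fitted faces.

>>> {"api": "drive_tool", "payload": {"moves": [{"x": 0.5, "y": 0, "z": 25, "rx": 0, "ry": 0, "rz": 0, "fingers": 1}, {"x": 0.5, "y": 0, "z": 50, "rx": 0, "ry": 0, "rz": 0, "fingers": 1}, {"x": 0.5, "y": 0, "z": 66, "rx": 0, "ry": 0, "rz": 0, "fingers": 1}, {"x": 0.5, "y": 0, "z": 66, "rx": 0, "ry": 0, "rz": 0, "fingers": 1}, {"x": 0.5, "y": 0, "z": 66, "rx": 0, "ry": 0, "rz": 0, "fingers": 1}]}}

```text
time_s: 13.32
tool_pos: [0.4951, 0.0348, 0.1374]
tool_rot: [179.9, -0.0, 84.7]
force: [-0.3, -0.8, -5.0]
grip_width: 0.0636
grasp_force: 34.9
```

```bash
python3 -c "
from h import *
for z in (75,55.9): print(goto(494.6,34.3,z,84.7))"
```

```text
([-0.6, -0.6, 62.4], [0.0015, -0.0005, -0.0007])
([-0.6, -0.6, 81.5], [0.0015, -0.0005, -0.0007])
```

>>> {"api": "drive_tool", "payload": {"moves": [{"x": -0.5, "y": -0.5, "z": 15, "rx": 0, "ry": 0, "rz": 0, "fingers": 1}, {"x": -0.5, "y": -0.5, "z": 30, "rx": 0, "ry": 0, "rz": 0, "fingers": 1}, {"x": -0.5, "y": -0.5, "z": 45, "rx": 0, "ry": 0, "rz": 0, "fingers": 1}, {"x": -0.5, "y": -0.5, "z": 58, "rx": 0, "ry": 0, "rz": 0, "fingers": 1}, {"x": -0.5, "y": -0.5, "z": 65, "rx": 0, "ry": 0, "rz": 0, "fingers": 1}, {"x": -0.5, "y": -0.5, "z": 65, "rx": 0, "ry": 0, "rz": 0, "fingers": 1}, {"x": -0.5, "y": -0.5, "z": 65, "rx": 0, "ry": 0, "rz": 0, "fingers": 1}]}}

```text
time_s: 14.2
tool_pos: [0.4943, 0.0345, 0.072]
tool_rot: [179.9, -0.0, 84.7]
force: [0.1, 0.0, -5.3]
grip_width: 0.0636
grasp_force: 34.9
```

>>> {"api": "drive_tool", "payload": {"moves": [{"x": 0, "y": 0, "z": 5, "rx": 0, "ry": 0, "rz": 0, "fingers": 1}, {"x": 0, "y": 0, "z": 9, "rx": 0, "ry": 0, "rz": 0, "fingers": 1}, {"x": 0, "y": 0, "z": 12, "rx": 0, "ry": 0, "rz": 0, "fingers": 1}, {"x": 0, "y": 0, "z": 14, "rx": 0, "ry": 0, "rz": 0, "fingers": 1}, {"x": 0, "y": 0, "z": 14, "rx": 0, "ry": 0, "rz": 0, "fingers": 1}]}}

```text
time_s: 14.82
tool_pos: [0.4937, 0.0343, 0.0574]
tool_rot: [-180.0, 0.0, 84.7]
force: [-0.3, 0.3, -5.5]
grip_width: 0.0637
grasp_force: 34.9
```

>>> {"api": "drive_tool", "payload": {"moves": [{"x": 0, "y": 0, "z": 1.5, "rx": 0, "ry": 0, "rz": 0, "fingers": 1}, {"x": 0, "y": 0, "z": 2.5, "rx": 0, "ry": 0, "rz": 0, "fingers": 1}, {"x": 0, "y": 0, "z": 2.5, "rx": 0, "ry": 0, "rz": 0, "fingers": 1}, {"x": 0, "y": 0, "z": 2.5, "rx": 0, "ry": 0, "rz": 0, "fingers": 1}]}}

```text
time_s: 15.32
tool_pos: [0.494, 0.0345, 0.0559]
tool_rot: [180.0, -0.0, 84.7]
force: [-5.0, -0.3, 5.9]
grip_width: 0.0638
grasp_force: 34.9
```

Seated: TCP z is 0.0559, exactly as predicted, and the breaker is on the floor. I'll release, rise, close the fingers and move above the button.

>>> {"api": "drive_tool", "payload": {"moves": [{"x": 0, "y": 0, "z": 2, "rx": 0, "ry": 0, "rz": 0, "fingers": -1}, {"x": 0, "y": 0, "z": 1, "rx": 0, "ry": 0, "rz": 0, "fingers": -1}, {"x": 0, "y": 0, "z": 0, "rx": 0, "ry": 0, "rz": 0, "fingers": -1}, {"x": 0, "y": 0, "z": -20, "rx": 0, "ry": 0, "rz": 0, "fingers": -1}, {"x": 0, "y": 0, "z": -50, "rx": 0, "ry": 0, "rz": 0, "fingers": -1}, {"x": 0, "y": 0, "z": -90, "rx": 0, "ry": 0, "rz": 0, "fingers": -1}, {"x": 18, "y": -8, "z": -90, "rx": 0, "ry": 0, "rz": 0, "fingers": 1}, {"x": 18, "y": -8, "z": -90, "rx": 0, "ry": 0, "rz": 0, "fingers": 1}, {"x": 18, "y": -8, "z": -90, "rx": 0, "ry": 0, "rz": 0, "fingers": 1}, {"x": 18, "y": -8, "z": -90, "rx": 0, "ry": 0, "rz": 0, "fingers": 1}, {"x": 18, "y": -8, "z": -90, "rx": 0, "ry": 0, "rz": 0, "fingers": 1}, {"x": 18, "y": -8, "z": -90, "rx": 0, "ry": 0, "rz": 0, "fingers": 1}]}}

```text
time_s: 16.82
tool_pos: [0.4875, 0.0527, 0.1449]
tool_rot: [-180.0, 0.0, 84.6]
force: [0.0, 0.1, -0.8]
grip_width: 0.035
grasp_force: 0.0
```

```bash
cat > lv.py <<'E'
from m import *
c=vision.read_camera("side");im=c["image"];cv2.imwrite("pics/s5.png",im[:,:,::-1])
B=np.array([494.0,34.5])
test("side new",c,im,B,3);test("left",c,im,S+y,3);test("right",c,im,S-y,3)
E
python3 - <<'E'
from h import *
B=np.array([494.0,34.5]);a=np.radians(-5.3);R2=np.array([[np.cos(a),-np.sin(a)],[np.sin(a),np.cos(a)]])
p=B+R2@[-8,18];print(p);[print(goto(*p,z,84.7)) for z in(97,85.5)]
import sys
E
python3 lv.py | grep -v -e top
```

```text
[487.69687299  53.16200927]
([0.5, 0.2, 47.9], [-0.0002, 0.0002, -0.0009])
([0.5, 0.2, 59.4], [-0.0002, 0.0002, -0.0009])
side left [297.6 235.4] [297.6 237.3] 25.8 err slot frame mm [1.3 5.5]
side right [285.8 196. ] [285.9 197.9] 24.4 err slot frame mm [1.1 6.4]
side left now [297.6 235.4] [297.6 237.4] 22.8 err slot frame mm [1.4 5.8]
held [292.8 174.8] [292.7 176.9] 27.2 err slot frame mm [1.7 6.1]
side new [291.8 215.1] [291.9 216.9] 21.9 err slot frame mm [1.1 5.6]
left [297.6 235.4] [297.6 237.4] 22.3 err slot frame mm [1.4 5.7]
right [285.8 196. ] [284.6 195.1] 129.4 err slot frame mm [ 2.4 -3.4]
```

>>> {"api": "drive_tool", "payload": {"moves": [{"x": 0.5, "y": 0, "z": 0, "rx": 0, "ry": 0, "rz": 0, "fingers": 1}, {"x": 0.5, "y": 0, "z": 0, "rx": 0, "ry": 0, "rz": 0, "fingers": 1}, {"x": 0.5, "y": 0, "z": 0, "rx": 0, "ry": 0, "rz": 0, "fingers": 1}, {"x": 0.5, "y": 0, "z": 0, "rx": 0, "ry": 0, "rz": 0, "fingers": 1}, {"x": 0.5, "y": 0, "z": 20, "rx": 0, "ry": 0, "rz": 0, "fingers": 1}, {"x": 0.5, "y": 0, "z": 40, "rx": 0, "ry": 0, "rz": 0, "fingers": 1}, {"x": 0.5, "y": 0, "z": 48, "rx": 0, "ry": 0, "rz": 0, "fingers": 1}, {"x": 0.5, "y": 0, "z": 48, "rx": 0, "ry": 0, "rz": 0, "fingers": 1}, {"x": 0.5, "y": 0, "z": 48, "rx": 0, "ry": 0, "rz": 0, "fingers": 1}]}}

```text
time_s: 18.1
tool_pos: [0.4881, 0.0536, 0.0978]
tool_rot: [179.9, -0.0, 84.7]
force: [0.1, 0.4, -0.7]
grip_width: 0.0004
grasp_force: 0.0
```

>>> {"api": "drive_tool", "payload": {"moves": [{"x": 0, "y": 0, "z": 5, "rx": 0, "ry": 0, "rz": 0, "fingers": 1}, {"x": 0, "y": 0, "z": 8, "rx": 0, "ry": 0, "rz": 0, "fingers": 1}, {"x": 0, "y": 0, "z": 11, "rx": 0, "ry": 0, "rz": 0, "fingers": 1}, {"x": 0, "y": 0, "z": 13, "rx": 0, "ry": 0, "rz": 0, "fingers": 1}, {"x": 0, "y": 0, "z": 13.5, "rx": 0, "ry": 0, "rz": 0, "fingers": 1}, {"x": 0, "y": 0, "z": 13.5, "rx": 0, "ry": 0, "rz": 0, "fingers": 1}, {"x": 0, "y": 0, "z": 13.5, "rx": 0, "ry": 0, "rz": 0, "fingers": 1}]}}

```text
time_s: 18.98
tool_pos: [0.4883, 0.0537, 0.0854]
tool_rot: [179.9, -0.1, 84.7]
force: [-4.3, 0.3, 14.5]
grip_width: 0.0004
grasp_force: 7.7
```

The end stop was reached at z = 0.0854 with 14 N. I'll rise and move behind the dropped lever.

>>> {"api": "drive_tool", "payload": {"moves": [{"x": 0, "y": 0, "z": -10, "rx": 0, "ry": 0, "rz": 0, "fingers": 1}, {"x": 0, "y": 0, "z": -35, "rx": 0, "ry": 0, "rz": 0, "fingers": 1}, {"x": 0, "y": 0, "z": -50, "rx": 0, "ry": 0, "rz": 0, "fingers": 1}, {"x": -15, "y": -20, "z": -50, "rx": 0, "ry": 0, "rz": 0, "fingers": 1}, {"x": -33, "y": -37, "z": -50, "rx": 0, "ry": 0, "rz": 0, "fingers": 1}, {"x": -33, "y": -37, "z": -50, "rx": 0, "ry": 0, "rz": 0, "fingers": 1}, {"x": -33, "y": -37, "z": -50, "rx": 0, "ry": 0, "rz": 0, "fingers": 1}]}}

```text
time_s: 19.85
tool_pos: [0.448, 0.0246, 0.1336]
tool_rot: [180.0, -0.0, 84.7]
force: [0.6, -0.1, -0.2]
grip_width: 0.0004
grasp_force: 0.0
```

```bash
cat > l.py <<'E'
from m import *
c=vision.read_camera("side");im=c["image"]
B=np.array([494.0,34.5])
def lev():
  for n,o in(("new",B),("left",S+y),("right",S-y)):
    r=[]
    for x in(-16,16):
        # head, seen over the slot: mean brightness 3x3 at head centre (pixel bias about +2 rows)
        p=proj(c,[W(o,x*31/36,-15,3+58+27)])[0]+[0,1.9]; u,v=np.round(p).astype(int); r.append((p.round(0).tolist(),int(im[v-1:v+2,u-1:u+2].max(2).mean())))
    print(n,"dropped/up spots:",r)
lev()
p=B+R2@[-45,-15];[print(goto(*p,z,84.7)) for z in(90,)]
f=im[190:270,260:330,::-1];cv2.imwrite("pics/l5.png",cv2.resize(f,None,fx=7,fy=7,interpolation=cv2.INTER_CUBIC))
E
python3 l.py | tail -4
```

```text
new dropped/up spots: [([291.0, 205.0], 16), ([280.0, 207.0], 39)]
left dropped/up spots: [([297.0, 225.0], 35), ([286.0, 226.0], 23)]
right dropped/up spots: [([285.0, 186.0], 63), ([275.0, 188.0], 19)]
([-0.9, -0.2, 43.5], [0.0002, 0.0003, 0.0003])
```

The new lever reads as dropped, with a dark spot at (291,205). Both fitted levers read as up. I'll descend and push the lever toward the upper end.

>>> {"api": "drive_tool", "payload": {"moves": [{"x": -0.5, "y": 0, "z": 20, "rx": 0, "ry": 0, "rz": 0, "fingers": 1}, {"x": -0.5, "y": 0, "z": 38, "rx": 0, "ry": 0, "rz": 0, "fingers": 1}, {"x": -0.5, "y": 0, "z": 43, "rx": 0, "ry": 0, "rz": 0, "fingers": 1}, {"x": -0.5, "y": 0, "z": 43, "rx": 0, "ry": 0, "rz": 0, "fingers": 1}, {"x": -0.5, "y": 6, "z": 43, "rx": 0, "ry": 0, "rz": 0, "fingers": 1}, {"x": -0.5, "y": 12, "z": 43, "rx": 0, "ry": 0, "rz": 0, "fingers": 1}, {"x": -0.5, "y": 18, "z": 43, "rx": 0, "ry": 0, "rz": 0, "fingers": 1}, {"x": -0.5, "y": 24, "z": 43, "rx": 0, "ry": 0, "rz": 0, "fingers": 1}, {"x": -0.5, "y": 29, "z": 43, "rx": 0, "ry": 0, "rz": 0, "fingers": 1}, {"x": -0.5, "y": 33, "z": 43, "rx": 0, "ry": 0, "rz": 0, "fingers": 1}, {"x": -0.5, "y": 33, "z": 43, "rx": 0, "ry": 0, "rz": 0, "fingers": 1}, {"x": -0.5, "y": 33, "z": 43, "rx": 0, "ry": 0, "rz": 0, "fingers": 1}]}}

```text
time_s: 21.5
tool_pos: [0.4803, 0.0205, 0.0905]
tool_rot: [-180.0, -0.0, 84.7]
force: [-0.3, -0.0, 0.3]
grip_width: 0.0007
grasp_force: 0.0
```

>>> {"api": "drive_tool", "payload": {"moves": [{"x": 0, "y": -15, "z": 0, "rx": 0, "ry": 0, "rz": 0, "fingers": 1}, {"x": 0, "y": -15, "z": -20, "rx": 0, "ry": 0, "rz": 0, "fingers": 1}, {"x": 0, "y": -15, "z": -70, "rx": 0, "ry": 0, "rz": 0, "fingers": 1}, {"x": 0, "y": -15, "z": -120, "rx": 0, "ry": 0, "rz": 0, "fingers": 1}, {"x": -60, "y": -15, "z": -150, "rx": 0, "ry": 0, "rz": 0, "fingers": 1}, {"x": -120, "y": -15, "z": -150, "rx": 0, "ry": 0, "rz": 0, "fingers": 1}, {"x": -180, "y": -15, "z": -150, "rx": 0, "ry": 0, "rz": 0, "fingers": 1}, {"x": -240, "y": -15, "z": -150, "rx": 0, "ry": 0, "rz": 0, "fingers": 1}, {"x": -240, "y": -15, "z": -150, "rx": 0, "ry": 0, "rz": 0, "fingers": 1}, {"x": -240, "y": -15, "z": -150, "rx": 0, "ry": 0, "rz": 0, "fingers": 1}]}}

```text
time_s: 22.75
tool_pos: [0.4426, -0.216, 0.2402]
tool_rot: [-180.0, -0.1, 84.7]
force: [0.5, 0.8, -1.3]
grip_width: 0.0004
grasp_force: 0.0
```

```bash
python3 l.py | tail -4
python3 - <<'E'
from h import *
from cell import vision
t=vision.read_camera("top");s=vision.read_camera("side")["image"]
for b in [(246,198,32,36),(265,198,32,40),(288,200,34,36)]: print(dark(t,b,.075))
f=lambda im,u,v,w,h:cv2.resize(im[v:v+h,u:u+w,::-1],(400,400),interpolation=cv2.INTER_CUBIC)
cv2.imwrite("pics/g6.png",np.hstack([f(t["image"],232,170,100,100),f(s,250,180,80,80)]))
E
```

```text
new dropped/up spots: [([291.0, 205.0], 45), ([280.0, 207.0], 23)]
left dropped/up spots: [([297.0, 225.0], 33), ([286.0, 226.0], 22)]
right dropped/up spots: [([285.0, 186.0], 59), ([275.0, 188.0], 21)]
([238.2, -17.0, 150.5], [-0.0004, -0.0008, 0.0026])
[[455.6, 97.6, 52.3, 10.7, -6.2], [499.0, 83.0, 16.3, 43.1, -5.5]]
[[448.8, 36.8, 50.9, 10.1, -6.2], [491.8, 18.6, 15.8, 43.1, -5.9], [498.6, 78.8, 10.2, 42.9, -0.3]]
[[445.8, -13.2, 29.1, 9.3, -8.8], [446.6, -41.0, 21.4, 14.0, -3.1], [487.1, -44.9, 16.6, 42.8, -5.6], [491.3, 13.0, 8.0, 42.8, -0.7]]
```

View pics/g6.png

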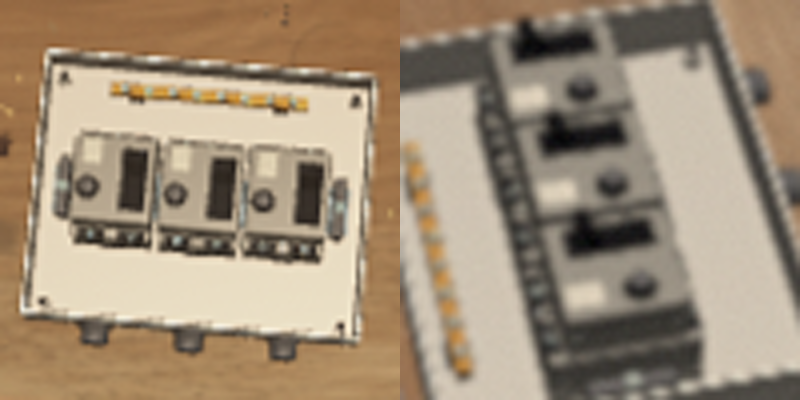

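All three breakers sit in a row: the spare's face is at about (200,190) in the left half. In the right half, all three levers lean up at (540,35), (560,130) and (585,230). I'm handing the job in.

```bash
python3 -c "
from cell import workorder
print(workorder.sign_off())"
```

```text
the job is handed in; nothing more can be done
None
```

The spare breaker is seated on the rail between the two fitted ones, the same way round; its button was pressed to the stop, its lever dropped and was lifted back up, both fitted levers are still up, and the job was handed in at about 23 s of the 61 s allowed (no verdict was returned).

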